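# Tighten the red clamp on the chopping board

### The job

The chopping board is held to the worktop by two overarm clamps, and the one with the red knob is still slack. Turn the red knob clockwise until its pad touches the board, then an eighth of a turn more and no further, so that the red bar ends square across the clamp's arm, and let go. Leave the black knob as it is and do not shift the board.

Things in the scene. Friction and masses are not known exactly. Their poses are not given: they have to be found in the camera images.
- red_clamp: Fixed grey overarm clamp with red T-bar knob at the board's far side; its twin has a black knob; either may be the left. Origin: on the worktop under the knob's axis; z up, x along the arm to the column 80 mm away. Arm and column are below z = 79 mm. Knob: neck 25 mm wide, then upright bar 52 long, 14 thick, z = 86 to 114 mm, white line on top; grip across the 14 mm from above, tips at z = 90.
- red_knob (a joint): Red knob's angle (rad), growing clockwise from above; 0 = bar along the arm (clamp x). Start 0.15 to 0.5, pad clear. Turning lowers a sprung pad (24 mm a turn), the knob stays level. Pad touches the board at 0.785 (bar at 45 deg to the arm); an eighth turn more is 1.571 (bar square to the arm, pad force 11 N). Friction 0.12 N m: stays where left; touch adds at most 0.05 N m. No stop there.
- black_knob (a joint): Angle (rad) of the black knob of the other clamp, which is like the red one and stands 170 mm beside it; counted in the same way. It is already tight (about 1.57, bar square across its arm) and is to stay so.
- board: Brown wooden chopping board, loose, 240 x 340 x 21 mm, held by the black clamp; a garlic bulb and a mandarin lie on its near half. Origin: centre of its underside; its x (short side) points away from the robot, as the clamps' x do. The two knob axes stand at x = 80 mm, y = +85 and -85 mm in its frame.
Mind the look-alikes: they are no part of the job. Leave any orange look-alike of the red_clamp alone.

How it is judged:
On the way:
1. the red clamp's pad touches the board (contact force between red_clamp and board above 0.5 N), for 0.05 s.
At the end, for the whole second after the job is handed in: the red knob stands an eighth of a turn past touch, 1.571 rad within 0.22 rad, its pad pressing on the board with more than 5 N; the black knob is still between 1.42 and 1.72 rad and the board is within 15 mm of where it started (value of joint red_knob between 1.351 and 1.791 rad and contact force between red_clamp and board above 5 N and value of joint black_knob between 1.42 and 1.72 rad and distance of board from where it was at the start of the episode below 0.015 m).
It fails at once if the red knob is turned more than 0.35 rad beyond the eighth of a turn (value of joint red_knob above 1.92 rad).
It fails at once if the black knob is turned away from its tight position (below 1.3 or above 1.85 rad) (value of joint black_knob below 1.3 rad or value of joint black_knob above 1.85 rad).
It fails at once if the board is shifted by more than 25 mm (distance of board from where it was at the start of the episode above 0.025 m).
It also fails if it takes over 32 s, if anything falls off the work surface, if the arm or the gripper's body presses on something with over 40 N, if the wrist force passes 120 N, or if a joint passes its speed limit or range.

### The arm

A 7-joint arm with a two-finger parallel gripper is mounted at the origin on a cart in front of the work surface, level with it; the furniture and walls round the work are solid. World frame = base frame: x ahead of the robot, y to its left, z up, the work surface at z = 0. Lengths are in m, angles in rad, forces in N, time in s.
With the tool pointing down it reaches from about 0.4 to 0.85 m from the base axis. Payload 4.5 kg.
Tool frame: the origin (TCP) lies midway between the tips of the shut fingers; the grasp point (between the pads) lies r.grip_point_offset behind it (r.grip_point_offset is the distance from the TCP to the grasp point, in m); z points along the fingers, y is the line along which they close (so a half turn about z gives the same grasp; the last joint's range is limited). The gripper opens to 88 mm and grips with 3 to 60 N. Pads are 18 mm wide; open, the fingers measure 123 mm over their backs; the gripper's body (75 mm by 187 mm) begins 45 mm behind the grasp point.
Start: joints at [-1.145, 0.689, -0.195, 1.565, 0.157, 0.902, -0.215], TCP at [0.239, 0.578, 0.239] pointing down, gripper open.
Joint ranges: [-3.01, 3.01], [-0.46, 2.08], [-1.47, 1.51], [0.13, 2.56], [-1, 4.14], [0.04, 2.09], [-2.66, 2.66]. Speed limits (rad/s): [2.57, 2.57, 3.14, 3.14, 3.14, 3.14, 3.14].

### API

Orientations are given as a unit quaternion [x, y, z, w].
In Python, from plant import r gives the robot as it stands.
- The arm moves only by the shell command python3 -m jog 'ROWS' [FORCE]. ROWS is JSON, a list of rows, each an object of numbers: "wx", "wy", "wz": the turn, a rotation vector about the world's x, y, z as a fraction of full scale; "dx", "dy", "dz": the shift along the world's x, y, z as a fraction of full scale; "hand": the closure, from 0 (fully open) to 1 (shut). In form: [{"wx": .., "wy": .., "wz": .., "dx": .., "dy": .., "dz": .., "hand": ..}, ...]. A call has 1 to 5 rows; each row shifts and turns the commanded pose from where the row before left it; what a row does not reach is not made up. Full scale, the value 1, is 0.25 m for a shift and 2 rad for a turn. A row lasts 1/12 s, in which the tool goes at most 41.7 mm and 7.16 degrees, less where a joint would pass 70% of its speed; a pose out of reach is approached as far as the arm can. A call with a number of a shift or a turn outside -1 to 1 is refused whole. A call with a gripper value outside its range is refused whole. The fingers move at their own pace and stop on an object; FORCE is the grip in N (left out, the last holds). Time passes only in rows, so rows that do not move let the fingers close. It gives the time, the measured TCP pose, the force, the opening and the grip force at its end, in the units of the state.
- r.get_state(): the state, without advancing time (a new reading comes with each control period).
- r.snapshot(name): name is "scene" or "top"; returns the picture (420x560x3 uint8, red, green, blue); there is no depth.
- r.camera_info(name): a dict with "mtx" (3x3 intrinsics, pixels), "R" (3x3) and "t" (3): a world point X has camera coordinates R X + t. Camera axes: x right, y down, z forward; pixel columns grow to the right and rows downward; lengths in m; the calibration is good to about 2 mm. A picture is of the moment at which its call begins. camera_info takes no time and is no camera call.
- r.finish_job(): hands the job in; it is judged then, once.
Trained networks look in the newest picture that a camera, given by its name, has taken for a name from the list of things; names that differ only in an ending like _2 or _b are one class to them, and where a whole thing is asked for, a point or a joint stands for the part that bears it (a point fixed in the world has none). Each returns a list of dicts, best first, with "p" (0 to 1); they miss things now and then, are a little off and sometimes report something else, mostly with a low value. They report only what shows in the picture. A call takes as long as a camera call. They do not tell look-alikes from the thing itself.
- r.search_frame(camera, query): "bbox" ([left, top, right, bottom] in pixels, round what is visible of it).
- r.masks_of(camera, query): "region" (420x560 bool, what is visible of it) and "bbox" ([left, top, right, bottom] in pixels, round what is visible of it).
The state is a dict: "clock": time; "q": joint angles; "qd": joint speeds; "joint_torque": joint torques, N m; "tool_pos": TCP position; "eef_rot": TCP orientation; "contact_force": force on the tool from outside, world axes, zero at the start; "moment": the same for the moment, N m; "opening": opening from 0.0 (shut) to 1.0 (fully open); "finger_force": force on a finger pad.
Only numpy, scipy, OpenCV 4.12 (cv2) and the standard library are available. Lean on these libraries where they do the work, as an engineer would, in place of code of your own. Each camera call takes 0.05 s, during which the arm holds its last target. There are 200 camera calls.

## Working session

There is one attempt and no reset: what is moved stays moved. The work goes in short steps, Python scripts to look and compute and a shell command to move; the robot and the scene stay as the last step left them, time stands still between calls to the robot, and variables do not carry over. Pictures are saved under pics/ and viewed, at most 10 in all, crops included, and the job is handed in when it is done.

```bash
mkdir -p pics
python3 - <<'E'
from plant import r
import cv2
for n in("scene","top"):
    im=r.snapshot(n); cv2.imwrite(f"pics/{n}0.png",im[:,:,::-1])
    for q in("red_clamp","red_knob","board"):
        print(n,q,[(d['bbox'],round(d['p'],2)) for d in r.search_frame(n,q)])
    c=r.camera_info(n); print(c)
s=r.get_state();print(s['clock'],s['tool_pos'],s['eef_rot'],s['opening'],r.grip_point_offset)
E
```

```text
scene red_clamp [([149.2, 176.9, 198.0, 231.5], 0.9)]
scene red_knob [([171.2, 176.1, 199.2, 202.9], 0.75), ([224.3, 210.5, 244.3, 241.1], 0.65)]
scene board [([183.0, 214.7, 415.6, 356.3], 0.59), ([226.1, 213.5, 243.7, 240.8], 0.23)]
{'mtx': array([[493.67350512,   0.        , 269.56656519],
       [  0.        , 493.67350512, 206.6747768 ],
       [  0.        ,   0.        ,   1.        ]]), 'R': array([[-7.65898440e-01, -6.42961316e-01, -5.70743597e-04],
       [-2.61757244e-01,  3.12616960e-01, -9.13101189e-01],
       [ 5.87267166e-01, -6.99193380e-01, -4.07732624e-01]]), 't': array([0.44440627, 0.258603  , 0.48441816])}
top red_clamp [([204.9, 191.8, 240.4, 251.7], 0.67), ([235.4, 105.8, 266.0, 165.1], 0.62)]
top red_knob [([247.2, 133.9, 257.0, 160.4], 0.63), ([205.4, 229.7, 225.1, 255.8], 0.62)]
top board [([177.9, 222.2, 349.9, 349.1], 0.93)]
{'mtx': array([[449.33811854,   0.        , 283.19953628],
       [  0.        , 449.33811854, 214.51426107],
       [  0.        ,   0.        ,   1.        ]]), 'R': array([[ 0.01777842, -0.99983258, -0.004328  ],
       [-0.98869454, -0.01693546, -0.1489842 ],
       [ 0.14888596,  0.00692777, -0.98883011]]), 't': array([-0.07455764,  0.65673688,  0.83367519])}
0.4 [0.2386176  0.57757315 0.23860884] [ 1.94625804e-01  9.80877558e-01 -1.07129508e-04 -2.05198420e-05] 0.999179517725736 0.0187
```

View pics/scene0.png

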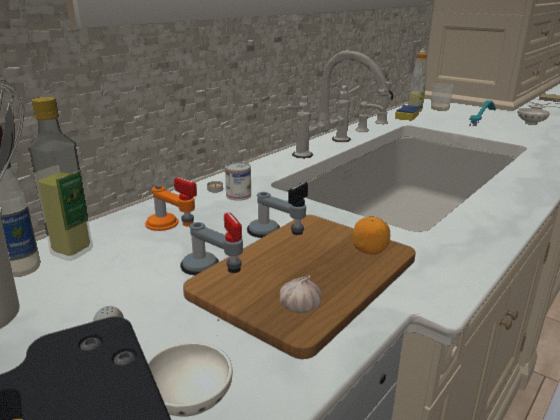

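View pics/top0.png

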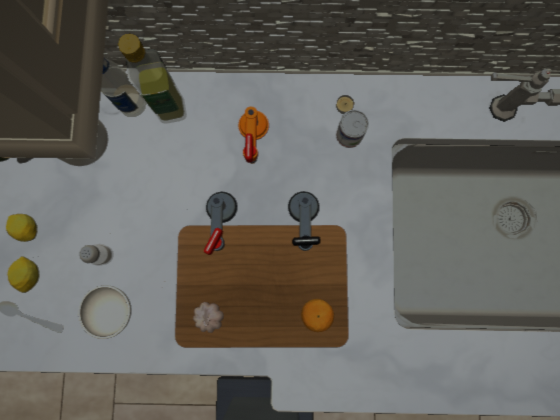

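The scene shows three similar knobs:
- Red bar on the grey clamp: top (214,242), scene (233,228).
- Red bar on the orange clamp, a look-alike: top (250,148), scene (185,187).
- Black bar on a grey clamp: top (306,241), scene (298,195).

I choose the red bar on the grey clamp at top (214,242). Next I'll measure it and check it in a crop.

```bash
cat > h.py <<'E'
import numpy as np,cv2
from plant import r
def ray(n,uv):
    c=r.camera_info(n); d=c['R'].T@np.linalg.solve(c['mtx'],[*uv,1]); return -c['R'].T@c['t'],d/np.linalg.norm(d)
def plane(n,uv,z):
    o,d=ray(n,uv); return o+d*(z-o[2])/d[2]
def tri(a,b):
    (o1,d1),(o2,d2)=ray("scene",a),ray("top",b)
    s=np.linalg.lstsq(np.c_[d1,-d2],o2-o1,rcond=None)[0]
    p,q=o1+s[0]*d1,o2+s[1]*d2; return (p+q)/2,np.linalg.norm(p-q)
def redmask(im,box):
    h=cv2.cvtColor(im,cv2.COLOR_RGB2HSV).astype(int); m=(((h[...,0]<6)|(h[...,0]>172))&(h[...,1]>150)&(h[...,2]>60))
    k=np.zeros_like(m); l,t,R,b=box; k[t:b,l:R]=1; return m&k
E
python3 - <<'E'
from h import *
S,T=r.snapshot("scene"),r.snapshot("top")
ms,mt=redmask(S,(215,205,250,246)),redmask(T,(195,222,232,260))
for m in(ms,mt):
    y,x=np.nonzero(m);print(len(x),x.min(),x.max(),y.min(),y.max(),x.mean(),y.mean(),cv2.minAreaRect(np.c_[x,y].astype(np.float32)))
cs=[np.argwhere(m).mean(0)[::-1] for m in(ms,mt)]
print("tri",tri(*cs))
# axis in top at z
p=np.argwhere(mt)[:,::-1]; P=np.array([plane("top",u,.108)[:2] for u in p]);c=P.mean(0);v=np.linalg.svd(P-c)[2][0]
print("top bar",c,np.degrees(np.arctan2(v[1],v[0])))
# white line pixels
b=r.masks_of("top","board")[0]["region"]; 
y,x=np.nonzero(b);pts=np.array([plane("top",u,.021)[:2] for u in np.c_[x,y]])
print("board",cv2.minAreaRect((pts*1000).astype(np.float32)))
print("clampbases",plane("top",(221,207),.01),plane("top",(304,206),.01),plane("top",(306,241),.114))
a=cv2.resize(S[170:260,130:320],None,fx=4,fy=4,interpolation=2)[:,:,::-1];bb=cv2.resize(T[185:265,190:330],None,fx=5.4,fy=3.0 and 5.4,interpolation=2)[:,:,::-1]
a=a[:, :400];bb=bb[:360,:380]
cv2.imwrite("pics/crop1.png",np.hstack([a,bb]))
E
```

```text
332 225 240 213 241 232.0512048192771 229.18975903614458 ((232.5, 227.0), (28.0, 15.0), 90.0)
188 204 221 228 253 213.74468085106383 241.13829787234042 ((214.6000213623047, 241.8000030517578), (12.521980285644531, 27.72724151611328), 26.56505012512207)
tri (array([0.5997308 , 0.06435469, 0.09559135]), np.float64(0.0016885701696547498))
top bar [0.59801872 0.06178999] 154.32055350957035Traceback (most recent call last):
  File "<stdin>", line 13, in <module>
  File "h.py", line 6, in plane
    o,d=ray(n,uv); return o+d*(z-o[2])/d[2]
        ~~~^^^^^^
  File "h.py", line 4, in ray
    c=r.camera_info(n); d=c['R'].T@np.linalg.solve(c['mtx'],[*uv,1]); return -c['R'].T@c['t'],d/np.linalg.norm(d)
ValueError: time passes only in moves, steps and waits
```

```bash
sed -i 's/^def ray/CI={n:r.camera_info(n) for n in("scene","top")}\ndef ray/; s/c=r.camera_info(n); d=/c=CI[n]; d=/' h.py
python3 - <<'E'
from h import *
S,T=r.snapshot("scene"),r.snapshot("top")
mt=redmask(T,(195,222,232,260))
h=cv2.cvtColor(T,cv2.COLOR_RGB2HSV)
b=r.masks_of("top","board")
if b:
    y,x=np.nonzero(b[0]["region"]);pts=np.array([plane("top",u,.021)[:2] for u in np.c_[x,y]])
    print("board",cv2.minAreaRect((pts*1000).astype(np.float32)))
k=(T.max(2)<45);m=np.zeros_like(k);m[233:249,290:322]=1;p=np.argwhere(k&m)[:,::-1]
P=np.array([plane("top",u,.108)[:2] for u in p]);c=P.mean(0);v=np.linalg.svd(P-c)[2][0];print("black",len(p),c,np.degrees(np.arctan2(v[1],v[0])))
# red cap only: bright red rows
p=np.argwhere(mt)[:,::-1].astype(np.float32);print(cv2.fitLine(p,2,0,.01,.01).ravel())
a=cv2.resize(S[180:270,140:240+5],None,fx=4,fy=4,interpolation=2)[:,:,::-1]
bb=cv2.resize(T[200:260,195:260],None,fx=6,fy=6,interpolation=2)[:,:,::-1]
cv2.imwrite("pics/crop1.png",np.hstack([a[:360,:405],bb[:360,:390]]))
print(r.get_state()['clock'])
E
```

```text
board ((520.7005004882812, -23.614959716796875), (242.56166076660156, 340.3744201660156), 1.0725293159484863)
black 191 [ 0.600158   -0.10497541] -84.95246785466651
[  0.46720275  -0.8841502  213.71579    241.1579    ]
0.7
```

View pics/crop1.png

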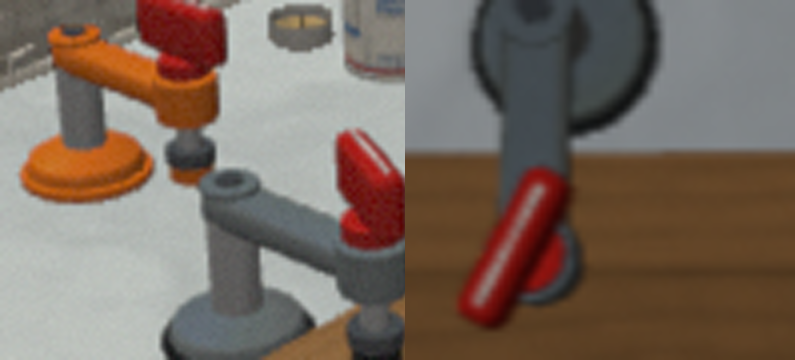

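The crop confirms the choice. The red bar on the grey clamp is centred at about top (213,241), with its far end turned right, so the knob is at about 0.48 rad. The knob axis is near (0.599, 0.063), and the triangulated height of 0.096 agrees with the text. Moving over it now.

```bash
python3 -m jog '[{"dx":0.08,"dy":-0.114},{"dx":0.08,"dy":-0.114},{"dx":0.08,"dy":-0.114},{"dx":0.08,"dy":-0.114},{"dx":0.08,"dy":-0.114}]' 20
python3 -m jog '[{"dx":0.08,"dy":-0.114},{"dx":0.08,"dy":-0.114},{"dx":0.08,"dy":-0.114},{"dx":0.08,"dy":-0.114},{"dx":0.08,"dy":-0.114}]'
python3 -m jog '[{"dx":0.08,"dy":-0.114},{"dx":0.08,"dy":-0.114},{"dx":0.08,"dy":-0.114},{"dx":0.08,"dy":-0.114},{"dx":0,"dy":0}]'
```

```text
invalid input
invalid input
invalid input
```

Perhaps every key is required in each row.

```bash
python3 -m jog '[{"wx":0,"wy":0,"wz":0,"dx":0.08,"dy":-0.114,"dz":0,"hand":0},{"wx":0,"wy":0,"wz":0,"dx":0.08,"dy":-0.114,"dz":0,"hand":0},{"wx":0,"wy":0,"wz":0,"dx":0.08,"dy":-0.114,"dz":0,"hand":0},{"wx":0,"wy":0,"wz":0,"dx":0.08,"dy":-0.114,"dz":0,"hand":0},{"wx":0,"wy":0,"wz":0,"dx":0.08,"dy":-0.114,"dz":0,"hand":0}]' 20
python3 -m jog '[{"wx":0,"wy":0,"wz":0,"dx":0.08,"dy":-0.114,"dz":0,"hand":0},{"wx":0,"wy":0,"wz":0,"dx":0.08,"dy":-0.114,"dz":0,"hand":0},{"wx":0,"wy":0,"wz":0,"dx":0.08,"dy":-0.114,"dz":0,"hand":0},{"wx":0,"wy":0,"wz":0,"dx":0.08,"dy":-0.114,"dz":0,"hand":0},{"wx":0,"wy":0,"wz":0,"dx":0.08,"dy":-0.114,"dz":0,"hand":0}]'
```

```text
clock: 1.12
tool_pos: [0.3394, 0.4339, 0.2389]
eef_rot: [0.194, 0.981, 0.0, 0.0]
contact_force: [0.6, 0.1, -0.0]
opening: 0.999
finger_force: 0.0
clock: 1.53
tool_pos: [0.4395, 0.2913, 0.239]
eef_rot: [0.195, 0.981, 0.0, 0.0]
contact_force: [0.6, 0.3, -0.8]
opening: 1.0
finger_force: 0.0
```

```bash
python3 -m jog '[{"wx":0,"wy":0,"wz":0,"dx":0.08,"dy":-0.114,"dz":0,"hand":0},{"wx":0,"wy":0,"wz":0,"dx":0.08,"dy":-0.114,"dz":0,"hand":0},{"wx":0,"wy":0,"wz":0,"dx":0.08,"dy":-0.114,"dz":0,"hand":0},{"wx":0,"wy":0,"wz":0,"dx":0.08,"dy":-0.114,"dz":0,"hand":0},{"wx":0,"wy":0,"wz":0,"dx":0.08,"dy":-0.114,"dz":0,"hand":0}]'
python3 -m jog '[{"wx":0,"wy":0,"wz":-0.04,"dx":0.08,"dy":-0.114,"dz":0,"hand":0},{"wx":0,"wy":0,"wz":0,"dx":0.08,"dy":-0.114,"dz":0,"hand":0},{"wx":0,"wy":0,"wz":0,"dx":0.08,"dy":-0.114,"dz":0,"hand":0},{"wx":0,"wy":0,"wz":0,"dx":0,"dy":0,"dz":0,"hand":0},{"wx":0,"wy":0,"wz":0,"dx":0,"dy":0,"dz":0,"hand":0}]'
python3 - <<'E'
from h import *
print(plane("top",(213,241),.114),plane("top",(213.7,241.1),.108),r.get_state()['q'],r.get_state()['tool_pos'])
a=r.snapshot("scene");cv2.imwrite("pics/over.png",cv2.resize(a[120:300,110:330],None,fx=3,fy=3)[:,:,::-1])
E
```

```text
clock: 1.95
tool_pos: [0.5395, 0.1486, 0.2389]
eef_rot: [0.195, 0.981, 0.0, 0.0]
contact_force: [1.3, -0.1, -0.1]
opening: 1.003
finger_force: 0.0
clock: 2.37
tool_pos: [0.5996, 0.0619, 0.2385]
eef_rot: [0.236, 0.972, -0.0, 0.0]
contact_force: [-0.8, 1.1, -0.2]
opening: 1.001
finger_force: 0.0
[0.59769047 0.06218802 0.114     ] [0.59805919 0.06188388 0.108     ] [-0.04387382  0.66182417 -0.23795812  1.63491205  0.19242973  0.86767476
  0.73570854] [0.59956217 0.06187011 0.23846404]
```

View pics/over.png

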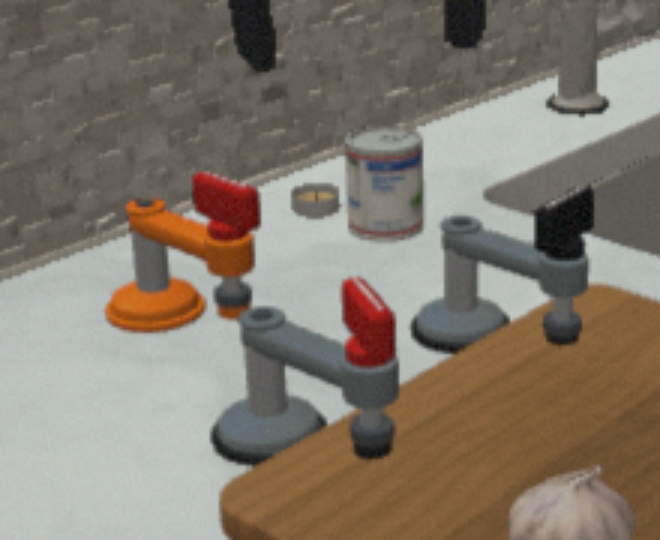

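The open fingers at crop (250,40) and (465,20) straddle the red bar at (367,320). Next I descend to z = 0.09 and close.

```bash
python3 -m jog '[{"wx":0,"wy":0,"wz":0,"dx":0,"dy":0,"dz":-0.12,"hand":0},{"wx":0,"wy":0,"wz":0,"dx":0,"dy":0,"dz":-0.12,"hand":0},{"wx":0,"wy":0,"wz":0,"dx":0,"dy":0,"dz":-0.12,"hand":0},{"wx":0,"wy":0,"wz":0,"dx":0,"dy":0,"dz":-0.12,"hand":0},{"wx":0,"wy":0,"wz":0,"dx":0,"dy":0,"dz":-0.1,"hand":0}]' 20
python3 -m jog '[{"wx":0,"wy":0,"wz":0,"dx":0,"dy":0,"dz":-0.01,"hand":0.5},{"wx":0,"wy":0,"wz":0,"dx":0,"dy":0,"dz":0,"hand":0.7},{"wx":0,"wy":0,"wz":0,"dx":0,"dy":0,"dz":0,"hand":1},{"wx":0,"wy":0,"wz":0,"dx":0,"dy":0,"dz":0,"hand":1},{"wx":0,"wy":0,"wz":0,"dx":0,"dy":0,"dz":0,"hand":1}]' 20
python3 -m jog '[{"wx":0,"wy":0,"wz":0,"dx":0,"dy":0,"dz":0,"hand":1},{"wx":0,"wy":0,"wz":0,"dx":0,"dy":0,"dz":0,"hand":1},{"wx":0,"wy":0,"wz":0,"dx":0,"dy":0,"dz":0,"hand":1},{"wx":0,"wy":0,"wz":0,"dx":0,"dy":0,"dz":0,"hand":1},{"wx":0,"wy":0,"wz":0,"dx":0,"dy":0,"dz":0,"hand":1}]' 20
```

```text
clock: 2.83
tool_pos: [0.5971, 0.0672, 0.0922]
eef_rot: [0.232, 0.973, 0.001, -0.001]
contact_force: [-0.4, 0.6, 0.8]
opening: 0.995
finger_force: 0.0
clock: 3.25
tool_pos: [0.5998, 0.0652, 0.0931]
eef_rot: [0.234, 0.972, 0.001, 0.001]
contact_force: [0.7, 0.4, 0.4]
opening: 0.646
finger_force: 0.0
clock: 3.67
tool_pos: [0.5987, 0.0646, 0.0913]
eef_rot: [0.234, 0.972, 0.0, 0.0]
contact_force: [0.2, 0.1, 0.1]
opening: 0.269
finger_force: 0.0
```

```bash
python3 -m jog '[{"wx":0,"wy":0,"wz":0,"dx":0,"dy":0,"dz":0,"hand":1},{"wx":0,"wy":0,"wz":0,"dx":0,"dy":0,"dz":0,"hand":1},{"wx":0,"wy":0,"wz":0,"dx":0,"dy":0,"dz":0,"hand":1},{"wx":0,"wy":0,"wz":0,"dx":0,"dy":0,"dz":0,"hand":1},{"wx":0,"wy":0,"wz":0,"dx":0,"dy":0,"dz":0,"hand":1}]' 20
python3 - <<'E'
from h import *
from scipy.spatial.transform import Rotation as R
s=r.get_state();x=R.from_quat(s['eef_rot']).as_matrix()[:,0];print(np.degrees(np.arctan2(-x[1],-x[0])),s['contact_force'],s['moment'],s['opening'],s['finger_force'])
E
```

```text
clock: 4.08
tool_pos: [0.5986, 0.0646, 0.0912]
eef_rot: [0.234, 0.972, -0.0, -0.0]
contact_force: [-0.4, 0.1, 0.1]
opening: 0.156
finger_force: 20.0
-27.03553743826389 [-0.40004276  0.06319315  0.05351317] [-0.07782836  0.00850256  0.03627369] 0.1556566245906222 19.999899552203715
```

```bash
python3 -m jog '[{"wx":0,"wy":0,"wz":0,"dx":0,"dy":0,"dz":0,"hand":1},{"wx":0,"wy":0,"wz":-0.05,"dx":0,"dy":0,"dz":0,"hand":1},{"wx":0,"wy":0,"wz":-0.05,"dx":0,"dy":0,"dz":0,"hand":1},{"wx":0,"wy":0,"wz":-0.05,"dx":0,"dy":0,"dz":0,"hand":1},{"wx":0,"wy":0,"wz":-0.05,"dx":0,"dy":0,"dz":0,"hand":1}]' 45
python3 -m jog '[{"wx":0,"wy":0,"wz":-0.05,"dx":0,"dy":0,"dz":0,"hand":1},{"wx":0,"wy":0,"wz":-0.05,"dx":0,"dy":0,"dz":0,"hand":1},{"wx":0,"wy":0,"wz":-0.05,"dx":0,"dy":0,"dz":0,"hand":1},{"wx":0,"wy":0,"wz":-0.05,"dx":0,"dy":0,"dz":0,"hand":1},{"wx":0,"wy":0,"wz":-0.05,"dx":0,"dy":0,"dz":0,"hand":1}]'
python3 -m jog '[{"wx":0,"wy":0,"wz":-0.05,"dx":0,"dy":0,"dz":0,"hand":1},{"wx":0,"wy":0,"wz":-0.02,"dx":0,"dy":0,"dz":0,"hand":1},{"wx":0,"wy":0,"wz":0,"dx":0,"dy":0,"dz":0,"hand":1},{"wx":0,"wy":0,"wz":0,"dx":0,"dy":0,"dz":0,"hand":1},{"wx":0,"wy":0,"wz":0,"dx":0,"dy":0,"dz":0,"hand":1}]'
python3 - <<'E'
from h import *
from scipy.spatial.transform import Rotation as R
s=r.get_state();x=R.from_quat(s['eef_rot']).as_matrix()[:,0];print(np.degrees(np.arctan2(-x[1],-x[0])),s['contact_force'],s['moment'],s['opening'],s['finger_force'])
E
```

```text
clock: 4.5
tool_pos: [0.5989, 0.065, 0.0912]
eef_rot: [0.424, 0.906, 0.0, 0.0]
contact_force: [0.5, -0.2, -1.1]
opening: 0.156
finger_force: 45.0
clock: 4.92
tool_pos: [0.5995, 0.0653, 0.0912]
eef_rot: [0.635, 0.773, 0.001, 0.001]
contact_force: [1.4, 0.4, -1.8]
opening: 0.155
finger_force: 45.0
clock: 5.33
tool_pos: [0.5997, 0.0653, 0.0912]
eef_rot: [0.685, 0.728, 0.001, 0.0]
contact_force: [4.4, 1.8, -3.1]
opening: 0.154
finger_force: 45.0
-86.54905963592812 [ 4.4225763   1.82107074 -3.08174126] [ 0.21736146 -0.75719968 -0.06323253] 0.15352464523193962 44.998681750148535
```

```bash
python3 -m jog '[{"wx":0,"wy":0,"wz":-0.02,"dx":0,"dy":0,"dz":0,"hand":1},{"wx":0,"wy":0,"wz":0,"dx":0,"dy":0,"dz":0,"hand":1},{"wx":0,"wy":0,"wz":0,"dx":0,"dy":0,"dz":0,"hand":0.6},{"wx":0,"wy":0,"wz":0,"dx":0,"dy":0,"dz":0,"hand":0.4},{"wx":0,"wy":0,"wz":0,"dx":0,"dy":0,"dz":0,"hand":0.3}]'
python3 -m jog '[{"wx":0,"wy":0,"wz":0,"dx":0,"dy":0,"dz":0,"hand":0.3},{"wx":0,"wy":0,"wz":0,"dx":0,"dy":0,"dz":0,"hand":0.3},{"wx":0,"wy":0,"wz":0,"dx":0,"dy":0,"dz":0,"hand":0.3},{"wx":0,"wy":0,"wz":0,"dx":0,"dy":0,"dz":0,"hand":0.3},{"wx":0,"wy":0,"wz":0,"dx":0,"dy":0,"dz":0,"hand":0.3}]'
python3 -m jog '[{"wx":0,"wy":0,"wz":0,"dx":0,"dy":0,"dz":0.1,"hand":0.3},{"wx":0,"wy":0,"wz":0,"dx":0,"dy":0,"dz":0.1,"hand":0.3},{"wx":0,"wy":0,"wz":0,"dx":0,"dy":0,"dz":0.1,"hand":0.3},{"wx":0,"wy":0,"wz":0,"dx":0,"dy":0,"dz":0.1,"hand":0.3},{"wx":0,"wy":0,"wz":0,"dx":0,"dy":0,"dz":0.1,"hand":0.3}]'
python3 -m jog '[{"wx":0,"wy":0,"wz":0,"dx":-0.08,"dy":0.114,"dz":0,"hand":0.3},{"wx":0,"wy":0,"wz":0,"dx":-0.08,"dy":0.114,"dz":0,"hand":0.3},{"wx":0,"wy":0,"wz":0,"dx":-0.08,"dy":0.114,"dz":0,"hand":0.3},{"wx":0,"wy":0,"wz":0,"dx":-0.08,"dy":0.114,"dz":0,"hand":0.3},{"wx":0,"wy":0,"wz":0,"dx":-0.08,"dy":0.114,"dz":0,"hand":0.3}]'
python3 -m jog '[{"wx":0,"wy":0,"wz":0,"dx":-0.08,"dy":0.114,"dz":0,"hand":0.3},{"wx":0,"wy":0,"wz":0,"dx":-0.08,"dy":0.114,"dz":0,"hand":0.3},{"wx":0,"wy":0,"wz":0,"dx":-0.08,"dy":0.114,"dz":0,"hand":0.3},{"wx":0,"wy":0,"wz":0,"dx":0,"dy":0,"dz":0,"hand":0.3},{"wx":0,"wy":0,"wz":0,"dx":0,"dy":0,"dz":0,"hand":0.3}]'
python3 - <<'E'
from h import *
T=r.snapshot("top");S=r.snapshot("scene");p=np.argwhere(redmask(T,(195,222,236,260)))[:,::-1]
P=np.array([plane("top",u,.108)[:2] for u in p]);c=P.mean(0);v=np.linalg.svd(P-c)[2][0];print(len(p),c,np.degrees(np.arctan2(v[1],v[0])))
a=cv2.resize(S[180:270,140:320],None,fx=4,fy=4)[:300,300:500] if 0 else cv2.resize(S[180:270,195:305],None,fx=3.5,fy=3.5)
b=cv2.resize(T[190:260,195:325],None,fx=3.2,fy=4.5,interpolation=2)[:315]
b=cv2.resize(T[190:268,195:325],(400,240),interpolation=2)
a=cv2.resize(a,(293,240));cv2.imwrite("pics/end.png",np.hstack([a,b])[:,:,::-1])
E
```

```text
clock: 5.75
tool_pos: [0.5975, 0.0642, 0.0912]
eef_rot: [0.7, 0.714, -0.001, -0.001]
contact_force: [-0.0, 0.2, 1.1]
opening: 0.357
finger_force: 0.0
clock: 6.17
tool_pos: [0.5986, 0.0647, 0.0913]
eef_rot: [0.7, 0.714, -0.0, -0.0]
contact_force: [0.2, 0.1, 0.1]
opening: 0.701
finger_force: 0.0
clock: 6.58
tool_pos: [0.5984, 0.0646, 0.2175]
eef_rot: [0.7, 0.714, -0.0, -0.0]
contact_force: [0.1, 0.1, 0.1]
opening: 0.698
finger_force: 0.0
clock: 7.0
tool_pos: [0.4975, 0.2083, 0.2164]
eef_rot: [0.7, 0.714, 0.0, -0.0]
contact_force: [0.0, 0.4, 0.2]
opening: 0.694
finger_force: 0.0
clock: 7.42
tool_pos: [0.437, 0.295, 0.2162]
eef_rot: [0.698, 0.716, 0.0, -0.0]
contact_force: [0.6, -0.2, -0.0]
opening: 0.7
finger_force: 0.0
208 [0.59774431 0.06312826] 89.60834007004688
```

View pics/end.png

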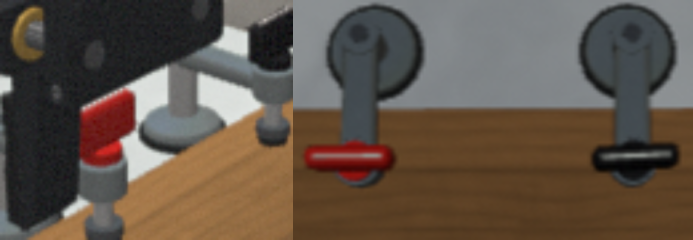

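The crop shows the red bar at (350,158) square across its arm, measured at about 1.55 rad. The black bar at (635,157) is unchanged, and the board doesn't look shifted. Handing in.

```bash
python3 -c "from plant import r; print(r.finish_job())"
```

```text
the job is handed in; nothing more can be done
None
```

The job is handed in, with no verdict returned: the red knob stands at about 1.55 rad, square across its arm and released, and in the last picture the black knob and board look unmoved; pad force was not measured.

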